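# Cover the sugar canister and hold the pantry bin open

### The arm

A 6-joint arm with a two-finger parallel gripper is mounted at the origin on the work surface. World frame = base frame: x ahead of the robot, y to its left, z up, the work surface at z = 0. Lengths are in m, angles in rad, forces in N, time in s.
With the tool pointing down it reaches from about 0.425 to 0.95 m from the base axis. Payload 3.5 kg.
Tool frame: the origin (TCP) lies on the centre line of the jaws, within the pads' length; the fingertips stand 14 mm ahead of it and the grasp point (between the pads) lies 5 mm behind it; z points along the fingers, y is the line along which they close (so a half turn about z gives the same grasp; the last joint's range is limited). The gripper opens to 85 mm and grips with 20 to 120 N. Pads are 22 mm wide; open, the fingers measure 114 mm over their backs; the gripper's body (76 mm by 85 mm) begins 54 mm behind the grasp point. The pads swing forward as they close: fully open they stand 13 mm farther back than shut.
Start: joints at [0.969, 0.286, 1.577, -0, 1.279, -0.15], TCP at [0.295, 0.607, 0.245] pointing down, gripper open.
Joint ranges: [-2.77, 2.77], [-0.9, 2.22], [0.21, 2.48], [-1.53, 4.67], [0.24, 2.81], [-2.84, 2.84]. Speed limits (rad/s): [2.79, 2.79, 3.14, 3.14, 3.14, 3.14].

### API

Orientations are given as a 3x3 rotation matrix whose columns are the frame's x, y, z axes.
In Python, from bench import sense, grab_frame, sign_off gives the robot as it stands. The module is installed in compiled form; this text tells all that it offers.
- The arm moves only by the tool play_rows, never from a script. Its argument "rows" is a list of rows, each a list of 7 numbers: the turn, a rotation vector about the tool's x, y, z in rad, then the shift along the tool's x, y, z in m, then the opening in per cent of the stroke, from 0 (shut) to 100 (fully open). In form: [[ax, ay, az, tx, ty, tz, fingers], ...]. A call has 1 to 12 rows; each row shifts and turns the commanded pose from where the row before left it, along the tool's axes as they then stand; what a row does not reach is not made up. A row lasts 1/10 s, in which the tool goes at most 50 mm and 8.59 degrees, less where a joint would pass 70% of its speed; a pose out of reach is approached as far as the arm can. A call is refused whole if a number of a shift passes 0.05 or a number of a turn 0.15, either way. A call with a gripper value outside its range is refused whole. The fingers move at their own pace and stop on an object; "squeeze" is the grip in N (left out, the last holds). Time passes only in rows, so rows that do not move let the fingers close. It gives the time, the measured TCP pose, the force, the opening and the grip force at its end, in the units of the state.
- sense(): the state, without advancing time (a new reading comes with each control period).
- grab_frame(name): name is "side" or "top"; returns a dict with "img" (384x512x3 uint8, blue, green, red), "range_z" (384x512 float32, m along the optical axis (not along the pixel's ray), 0 where there is no reading), "fx", "fy", "cx", "cy" (pixels), "R" (3x3) and "t" (3): a world point X has camera coordinates R X + t. Camera axes: x right, y down, z forward; pixel columns grow to the right and rows downward; lengths in m; the calibration is good to about 2 mm. A picture is of the moment at which its call begins.
- sign_off(): hands the job in; it is judged then, once.
The state is a dict: "time": time; "joints": joint angles; "joint_vel": joint speeds; "joint_efforts": joint torques, N m; "ee_pos": TCP position; "orientation": TCP orientation; "contact_force": force on the tool from outside, world axes, zero at the start; "torque": the same for the moment, N m; "grip_width": opening from 0.0 (shut) to 1.0 (fully open); "grasp_force": force on a finger pad.
Only numpy, scipy, OpenCV 4.12 (cv2) and the standard library are available. Lean on these libraries where they do the work, as an engineer would, in place of code of your own. Each camera call takes 0.05 s, during which the arm holds its last target. There are 200 camera calls.

### The job

Put the loose bamboo lid on the blue canister where it stands, so that it sits fully home and level, and let go of it. Then lift the hinged lid of the oak bin and keep holding it open at about 50 degrees, without letting it drop, so that I can put the canister away in the bin: you finish while still holding the lid there, and nothing else props it. Do not push the canister about or disturb the red wine glass, the tin and the spice jar.

Things in the scene. Friction and masses are not known exactly. Their poses are not given: they have to be found in the camera images.
- bin: fixed light-oak storage bin, open box 220 (its x) x 320 (its y) x 140 high, walls and floor 12 thick; origin at the centre of its underside, z up. Its hinge side is its -x side, facing roughly towards the robot; it opens on its +x side, away from the robot. It may stand to the robot's left or right, with the board on the other side
- bin_lid (a joint): hinge of the bin's lid, rad: 0 = shut (level on the rim), growing as the +x edge rises; 50 degrees = 0.873; stops at 1.4. The lid falls shut by itself from any angle. Lid: oak panel 232 (x) x 326 (y) x 12 thick, about 0.4 to 0.75 kg, its underside at the rim's height when shut, its +x edge standing 12 beyond the bin's outer face
- bin_hinge (a point): a point on the lid's hinge axis, at mid-length: on the bin's -x outer face, 140 above the counter; the axis runs along the y axis of the bin
- bin_lid_handle (a point): middle of the black round-bar pull on top of the bin's lid: bar 10 in diameter, 120 long along the bin's y, parallel to the hinge; its centre line is 35 above the lid's top face (47 above the hinge level when shut), 195 from the hinge axis measured along the lid; clear between its two end posts for 110
- board: fixed dark wooden board 220 (its x) x 330 (its y) x 15 thick lying on the counter; origin at the centre of its underside, z up. The canister and its lid are on it
- canister: loose blue stoneware canister, round, upright on the board: outer radius 52, height 80, wall 5, sugar cubes inside up to about 60 above its underside, below the plug, 0.5 to 0.8 kg; origin at the centre of its underside, z up
- canister_rim (a point): centre of the canister's mouth, at the height of its rim (80 above its underside)
- canister_lid: loose bamboo lid of the canister, about 0.12 kg, lying knob up on the board: black plug below (radius 43, 10 high, slightly chamfered) that drops into the canister's mouth (inner radius 47), disc radius 55, 9 thick (from 10 to 19 above the origin), and a round knob 26 in diameter, 30 tall on top (from 19 to 49 above the origin). Origin at the centre of the plug's underside, z up. Seated, the disc rests on the rim and the origin is 10 below the rim
- tin: food tin with red label, radius 37, height 110, standing on the counter beyond the bin; origin at the centre of its underside. Leave alone
- goblet: red wine glass on a stem, foot and bowl radius about 35, height 150, standing on the counter beyond the board; origin at the centre of its underside. Fragile, leave alone
- spice_jar: small jar with black cap and yellow label, radius 22, height 90, standing on the counter on the robot's side of the board; origin at the centre of its underside. Leave alone
There are look-alikes about, which are no part of the job. What is shaped like the canister_lid but yellow is not meant.

How it is judged:
On the way, in this order (a step that is already met when the one before it is completed fails the run):
1. the bamboo lid sits fully home and level on the canister, let go, with the bin still shut (horizontal distance between canister_lid and canister_rim below 0.007 m and z of canister_lid in the frame of canister_rim between -0.014 and -0.007 m and angle between canister_lid's own z axis and vertical below 0.06 rad and contact force between the fingers and canister_lid below 0.1 N and value of joint bin_lid below 0.1 rad), for 0.2 s.
2. the bin's lid is lifted by more than 25 degrees (value of joint bin_lid above 0.44 rad), for 0.1 s.
At the end, for the whole second after the job is handed in: The robot holds the bin's lid still at 50 degrees, +-8 (contact over 0.4 N); no loose thing touches it. The bamboo lid is within 7 mm of the canister's axis, disc within 3 mm of the rim, level within 3 degrees, untouched; the canister stands within 40 mm of its start (value of joint bin_lid between 0.733 and 1.013 rad and velocity of joint bin_lid between -0.1 and 0.1 rad/s and contact force between any of the fingers, the arm and bin_lid above 0.4 N and contact force between each of tin, goblet, spice_jar, canister, canister_lid and bin_lid below 0.05 N and horizontal distance between canister_lid and canister_rim below 0.007 m and z of canister_lid in the frame of canister_rim between -0.014 and -0.007 m and angle between each of canister_lid, canister's own z axis and vertical below 0.06 rad and distance of canister from where it was at the start of the episode below 0.04 m and linear speed of canister below 0.02 m/s and contact force between each of the arm, the fingers and canister_lid below 0.1 N); the arm keeps its last pose, push and grip.
It fails at once if the bin's lid is let drop or slammed (closing faster than 1.5 rad/s) (velocity of joint bin_lid below -1.5 rad/s).
It fails at once if the canister is pushed more than 40 mm or tipped (distance of canister from where it was at the start of the episode above 0.04 m or angle between canister's own z axis and vertical above 0.3 rad).
It fails at once if the wine glass, tin or spice jar is disturbed (moved more than 25 mm or tipped) (distance of any of goblet, tin, spice_jar from where it was at the start of the episode above 0.025 m or angle between any of goblet, tin, spice_jar's own z axis and vertical above 0.3 rad).
It also fails if it takes over 51 s, if anything falls off the work surface, if the arm or the gripper's body presses on something with over 40 N, if the wrist force passes 120 N, or if a joint passes its speed limit or range.

## Working session

There is one attempt and no reset: what is moved stays moved. The work goes in short steps, Python scripts to look and compute and a tool call to move; the robot and the scene stay as the last step left them, time stands still between calls to the robot, and variables do not carry over. Pictures are saved under pics/ and viewed, at most 10 in all, crops included, and the job is handed in when it is done.

Besides the shell and the picture viewer there is one more tool, called after "Emit:" in YAML: its name, and indented under it one key for each argument. play_rows: Moves the arm, as the interface text tells. Its arguments: {"type":"object","properties":{"rows":{"type":"array","items":{"type":"array","items":{"type":"number"}}},"squeeze":{"type":"number"}},"required":["rows"]}

```bash
mkdir -p pics; cat > h.py <<'E'
import numpy as np, cv2
from bench import sense, grab_frame, sign_off
def pts(f):
    z=f["range_z"].astype(float); v,u=np.indices(z.shape)
    c=np.stack([(u-f["cx"])/f["fx"]*z,(v-f["cy"])/f["fy"]*z,z],-1)
    P=(c-f["t"])@f["R"]   # R^T (c-t)
    P[z<=0]=np.nan
    return P
def ray(f,u,v,h):
    R=np.array(f["R"]);C=-R.T@f["t"]; d=R.T@np.array([(u-f["cx"])/f["fx"],(v-f["cy"])/f["fy"],1])
    return C+d*(h-C[2])/d[2]
E
python3 - <<'E'
from h import *
s=sense(); print({k:np.round(v,3).tolist() for k,v in s.items()})
a=[]
for n in("top","side"):
    f=grab_frame(n); np.save(n+".npy",f,allow_pickle=True); a.append(f["img"])
    print(n,-np.array(f["R"]).T@f["t"], f["fx"])
cv2.imwrite("pics/top.png",cv2.resize(a[0],(800,600))); cv2.imwrite("pics/side.png",cv2.resize(a[1],(800,600)))
E
```

```text
{'time': 0.0, 'joints': [0.969, 0.287, 1.578, 0.0, 1.279, -0.15], 'joint_vel': [0.001, 0.0, 0.0, -0.0, 0.001, -0.0], 'joint_efforts': [-0.0, -40.598, -29.263, -0.0, 0.006, 0.0], 'ee_pos': [0.294, 0.607, 0.244], 'orientation': [[-0.9, 0.437, -0.001], [0.437, 0.9, -0.002], [0.0, -0.002, -1.0]], 'contact_force': [0.151, -0.429, -0.316], 'torque': [0.035, 0.02, -0.011], 'grasp_force': 0.0, 'grip_width': 0.998}
top [ 0.45081644 -0.0850693   1.01808818] 362.18326665539695
side [ 0.52736498 -0.8870798   1.01598323] 397.62653341337386
```

View pics/top.png

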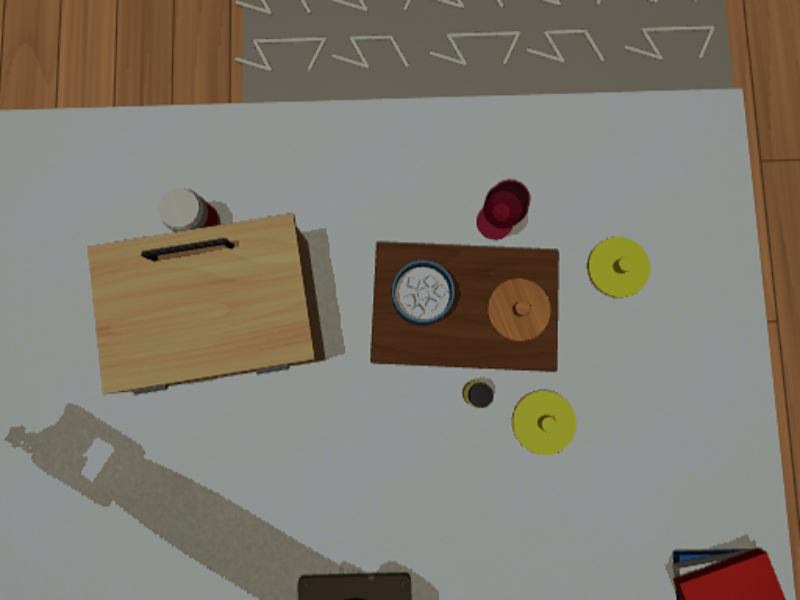

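View pics/side.png

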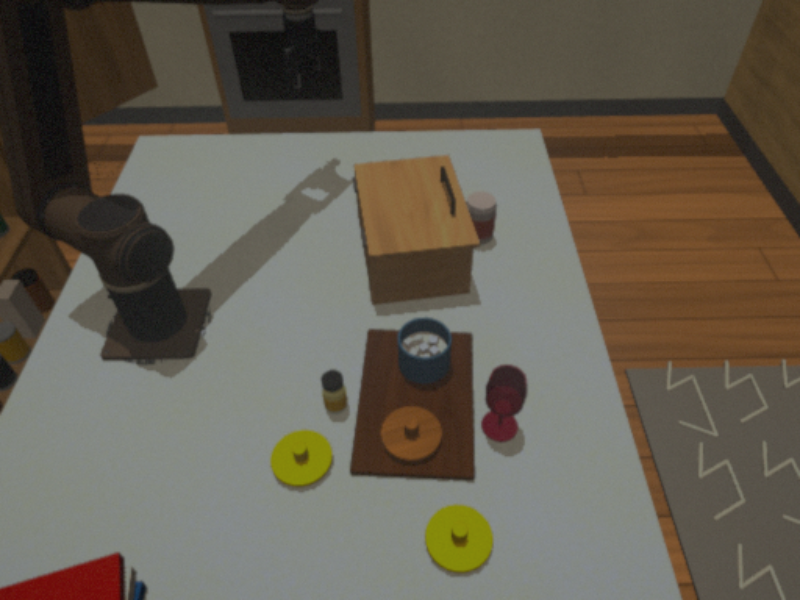

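The top view shows the wood-coloured lid on the board at about (519,310), and the blue canister with cubes at (423,293). The two yellow look-alikes are at (619,267) and (544,422), both off the board. The bin is at (205,303) with its handle at (190,248). The bamboo lid on the board is the one that fits. I'll measure and confirm it in a crop.

```bash
python3 - <<'E'
from h import *
f=np.load("top.npy",allow_pickle=True).item(); P=pts(f)
g=np.load("side.npy",allow_pickle=True).item(); Q=pts(g)
img=f["img"]; k=.64
cv2.imwrite("pics/crop.png",cv2.resize(img[140:250,230:370],(700,550),interpolation=cv2.INTER_CUBIC))
def circ(P,cu,cv,w,z0,z1,n):
    B=P[cv-w:cv+w,cu-w:cu+w].reshape(-1,3); B=B[(B[:,2]>z0)&(B[:,2]<z1)]
    c,r=cv2.minEnclosingCircle(B[:,:2].astype(np.float32)*1000)
    print(n,len(B),"mean",B.mean(0).round(4),"enc",np.round(c,1),round(r,1),"zmed",np.median(B[:,2]).round(4)); return c
circ(P,332,198,30,.024,.045,"lid disc top"); circ(P,334,197,12,.055,.075,"knob top")
circ(P,271,187,30,.085,.105,"rim top")
circ(Q,263,277,30,.024,.045,"lid disc side"); circ(Q,263,274,14,.055,.075,"knob side")
circ(Q,272,214,34,.085,.105,"rim side")
# lid of bin
B=P[100:270,40:220].reshape(-1,3); L=B[(B[:,2]>.145)&(B[:,2]<.160)]
print("binlid",len(L),np.median(L[:,2]),cv2.minAreaRect(L[:,:2].astype(np.float32)*1000))
H=B[(B[:,2]>.175)&(B[:,2]<.21)]; print("handle",len(H),H.mean(0),H[:,2].max(),cv2.minAreaRect(H[:,:2].astype(np.float32)*1000))
B=Q[80:200,220:310].reshape(-1,3)
L=B[(B[:,2]>.145)&(B[:,2]<.160)&(B[:,0]>.3)]
print("binlid side",len(L),np.median(L[:,2]),cv2.minAreaRect(L[:,:2].astype(np.float32)*1000))
H=B[(B[:,2]>.175)&(B[:,2]<.21)]; print("handle s",len(H),H.mean(0),H[:,2].max(),cv2.minAreaRect(H[:,:2].astype(np.float32)*1000))
for n,u,v in(("gob",324,130),("jar",307,252),("tin",116,134)): 
    print(n,P[v,u].round(3))
hsv=cv2.cvtColor(img,cv2.COLOR_BGR2HSV)
print("board",[ray(f,u*k,v*k,.015).round(3).tolist() for u,v in((377,241),(558,249),(556,370),(371,362))])
E
```

```text
lid disc top 1195 mean [ 0.5374 -0.2953  0.0341] enc [ 537.8 -296.4] 55.3 zmed 0.0341
knob top 78 mean [ 0.5379 -0.2953  0.0635] enc [ 538.2 -296. ] 12.7 zmed 0.0638
rim top 265 mean [ 0.5685 -0.1271  0.0941] enc [ 567.5 -127.2] 52.0 zmed 0.0946
lid disc side 992 mean [ 0.539  -0.3013  0.0364] enc [ 538.5 -296.8] 55.5 zmed 0.0364
knob side 75 mean [ 0.539  -0.2997  0.0647] enc [ 538.9 -297.2] 13.1 zmed 0.0654
rim side 290 mean [ 0.5687 -0.1303  0.0941] enc [ 568.4 -127.1] 54.0 zmed 0.095
binlid 12682 0.15251589395726606 ((549.3171997070312, 220.5437469482422), (240.16891479492188, 327.62200927734375), 7.835765838623047)
handle 249 [0.63037373 0.22975693 0.19077948] 0.19532776106871844 ((630.9074096679688, 231.05508422851562), (9.843046188354492, 128.55718994140625), 7.683183193206787)
binlid side 3977 0.15518585395749446 ((551.0836181640625, 219.8079376220703), (240.63153076171875, 331.3165283203125), 7.654968738555908)
handle s 83 [0.63271987 0.22076295 0.19220976] 0.19829497996325957 ((632.1546630859375, 226.65673828125), (9.696447372436523, 127.08486938476562), 7.880624294281006)
gob [ 0.717 -0.278  0.068]
jar [ 0.397 -0.214  0.092]
tin [0.711 0.266 0.111]
board [[0.669, -0.052, 0.015], [0.645, -0.377, 0.015], [0.43, -0.36, 0.015], [0.452, -0.036, 0.015]]
```

View pics/crop.png

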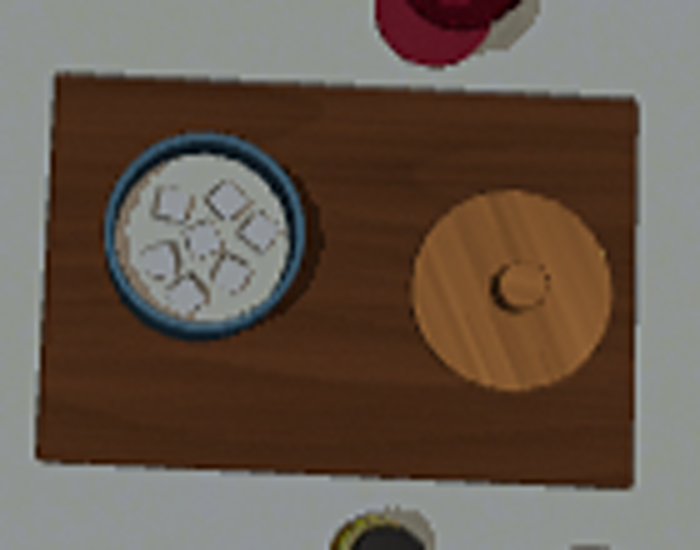

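The crop shows the bamboo lid at (511,290) with its knob at (522,287), on the dark board beside the blue canister at (205,235), so this is the right lid. Both views agree: lid (0.538,-0.296) and canister (0.568,-0.127), with heights and radii as given. The bin handle is at about (0.630,0.230) with the bin yawed 0.134 rad. I'll swing over to the lid first.

Emit:
play_rows:
  rows:
    - [0,0,0.074,-0.0465,-0.0115,0,100]
    - [0,0,0.074,-0.0465,-0.0115,0,100]
    - [0,0,0.074,-0.0465,-0.0115,0,100]
    - [0,0,0.074,-0.0465,-0.0115,0,100]
    - [0,0,0.074,-0.0465,-0.0115,0,100]
    - [0,0,0.074,-0.0465,-0.0115,0,100]
    - [0,0,0.074,-0.0465,-0.0115,0,100]
    - [0,0,0.074,-0.0465,-0.0115,0,100]
    - [0,0,0.074,-0.0465,-0.0115,0,100]
    - [0,0,0.074,-0.0465,-0.0115,0,100]
  squeeze: 30

```text
time: 1.1
ee_pos: [0.5371, 0.2045, 0.2448]
orientation: [[-0.367, 0.93, -0.001], [0.93, 0.367, -0.0], [0.0, -0.001, -1.0]]
contact_force: [-0.1, 0.3, -0.1]
grip_width: 1.005
grasp_force: 0.0
```

Emit:
play_rows:
  rows:
    - [0,0,0.072,-0.043,0.001,0,100]
    - [0,0,0.072,-0.043,0.001,0,100]
    - [0,0,0.072,-0.043,0.001,0,100]
    - [0,0,0.072,-0.043,0.001,0,100]
    - [0,0,0.072,-0.043,0.001,0,100]
    - [0,0,0.072,-0.043,0.001,0,100]
    - [0,0,0.072,-0.043,0.001,0,100]
    - [0,0,0.072,-0.043,0.001,0,100]
    - [0,0,0.072,-0.043,0.001,0,100]
    - [0,0,0.072,-0.043,0.001,0,100]
    - [0,0,0.072,-0.043,0.001,0,100]
    - [0,0,0,0,0,0,100]

```text
time: 2.3
ee_pos: [0.5545, -0.2585, 0.2446]
orientation: [[0.407, 0.913, -0.001], [0.913, -0.407, -0.001], [-0.001, -0.001, -1.0]]
contact_force: [0.3, 0.2, 0.6]
grip_width: 1.0
grasp_force: 0.0
```

```bash
cat >> h.py <<'E'
def err(x,y,z):
    s=sense(); O=np.array(s["orientation"]); print("tool shift",(O.T@(np.array([x,y,z])-s["ee_pos"])).round(4),"yaw_y",np.arctan2(O[1,1],O[0,1]).round(3),"pos",np.round(s["ee_pos"],4))
E
python3 -c "
from h import *
err(.538,-.2965,.052)"
```

```text
tool shift [-0.0412  0.0006  0.1927] yaw_y -0.42 pos [ 0.5545 -0.2585  0.2446]
```

Emit:
play_rows:
  rows:
    - [0,0,0,-0.021,0,0.02,100]
    - [0,0,0,-0.02,0.0005,0.03,100]
    - [0,0,0,0,0,0.035,100]
    - [0,0,0,0,0,0.035,100]
    - [0,0,0,0,0,0.03,100]
    - [0,0,0,0,0,0.02,100]
    - [0,0,0,0,0,0,100]

```text
time: 3.0
ee_pos: [0.538, -0.289, 0.0709]
orientation: [[0.4, 0.916, -0.007], [0.916, -0.4, 0.006], [0.002, -0.009, -1.0]]
contact_force: [-0.0, 0.1, -0.0]
grip_width: 1.0
grasp_force: 0.0
```

```bash
python3 -c "
from h import *
err(.538,-.2965,.052)"
```

```text
tool shift [-0.0069  0.0031  0.0188] yaw_y -0.412 pos [ 0.538  -0.289   0.0709]
```

Emit:
play_rows:
  rows:
    - [0,0,0,0,0,0,100]
    - [0,0,0,0,0,0,100]

```text
time: 3.2
ee_pos: [0.5415, -0.2922, 0.0772]
orientation: [[0.401, 0.916, 0.002], [0.916, -0.401, -0.002], [-0.001, 0.003, -1.0]]
contact_force: [-0.4, -0.2, 0.2]
grip_width: 1.0
grasp_force: 0.0
```

```bash
python3 -c "
from h import *
err(.538,-.2965,.052);s=sense();print(s['orientation'],s['joints'])"
```

```text
tool shift [-0.0053 -0.0015  0.0252] yaw_y -0.412 pos [ 0.5415 -0.2922  0.0772]
[[ 4.00827466e-01  9.16150315e-01  2.43799279e-03]
 [ 9.16153330e-01 -4.00824067e-01 -1.77302813e-03]
 [-6.47154090e-04  2.94425359e-03 -9.99995456e-01]] [-6.59593452e-01  3.42830855e-01  1.83840673e+00  1.13580919e-04
  9.57341959e-01 -2.47239698e-01]
```

Emit:
play_rows:
  rows:
    - [0,0,0,-0.0027,-0.0005,0.008,100]
    - [0,0,0,-0.0027,-0.0005,0.008,100]
    - [0,0,0,0,0,0.005,100]
    - [0,0,0,0,0,0,100]
    - [0,0,0,0,0,0,100]
    - [0,0,0,0,0,0,100]

```text
time: 3.8
ee_pos: [0.5374, -0.2965, 0.0545]
orientation: [[0.401, 0.916, 0.0], [0.916, -0.401, -0.0], [-0.0, 0.0, -1.0]]
contact_force: [-0.0, -0.9, 0.3]
grip_width: 1.003
grasp_force: 0.0
```

```bash
python3 -c "
from h import *
err(.538,-.2965,.052)"
```

```text
tool shift [0.0002 0.0006 0.0025] yaw_y -0.413 pos [ 0.5374 -0.2965  0.0545]
```

Centred on the knob. Closing, then a small test lift.

Emit:
play_rows:
  rows:
    - [0,0,0,0,0.0005,0.001,100]
    - [0,0,0,0,0,0,30]
    - [0,0,0,0,0,0,10]
    - [0,0,0,0,0,0,10]
    - [0,0,0,0,0,0,10]
    - [0,0,0,0,0,0,10]
    - [0,0,0,0,0,0,10]
    - [0,0,0,0,0,0,10]
  squeeze: 30

```text
time: 4.6
ee_pos: [0.5379, -0.2967, 0.0536]
orientation: [[0.401, 0.916, 0.001], [0.916, -0.401, -0.0], [-0.0, 0.001, -1.0]]
contact_force: [0.8, -0.5, 1.2]
grip_width: 0.289
grasp_force: 29.7
```

Emit:
play_rows:
  rows:
    - [0,0,0,0,0,-0.005,10]
    - [0,0,0,0,0,-0.015,10]
    - [0,0,0,0,0,-0.02,10]
    - [0,0,0,0,0,-0.02,10]
    - [0,0,0,0,0,-0.02,10]
    - [0,0,0,0,0,-0.02,10]
    - [0,0,0,0,0,-0.01,10]
    - [0,0,0,0,0,-0.005,10]
    - [0,0,0,0,0,0,10]
    - [0,0,0,0,0,0,10]
    - [0,0,0,0,0,0,10]

```text
time: 5.7
ee_pos: [0.537, -0.2961, 0.1669]
orientation: [[0.401, 0.916, -0.002], [0.916, -0.401, 0.002], [0.001, -0.003, -1.0]]
contact_force: [0.6, -0.3, -0.5]
grip_width: 0.296
grasp_force: 29.6
```

```bash
python3 - <<'E'
from h import *
f=grab_frame("side"); P=pts(f); s=sense()
# disc of lid: wood colour near tool, z ~0.149 expected top
B=P.reshape(-1,3); tp=s["ee_pos"]
m=(np.linalg.norm(B[:,:2]-tp[:2],axis=1)<.075)&(B[:,2]>.125)&(B[:,2]<.158)
D=B[m]; print(len(D),np.percentile(D[:,2],[5,50,95])); c,r=cv2.minEnclosingCircle((D[:,:2]*1000).astype(np.float32)); print(c,r)
T=D[D[:,2]>np.median(D[:,2])-.006]; A=np.c_[T[:,:2],np.ones(len(T))]; print("plane",np.linalg.lstsq(A,T[:,2],rcond=None)[0])
err(.568,-.127,tp[2]); print(tp)
cv2.imwrite("pics/lift.png",cv2.resize(f["img"][60:340,180:400],(660,588*10//7*7//10)))
E
```

```text
823 [0.1460251  0.14963877 0.1525055 ]
(536.6988525390625, -296.6290283203125) 55.326515197753906
plane [0.0004884  0.00775911 0.15182177]
tool shift [ 0.1673 -0.0396  0.0002] yaw_y -0.413 pos [ 0.5371 -0.2961  0.167 ]
[ 0.53712293 -0.2961365   0.1669768 ]
```

View pics/lift.png

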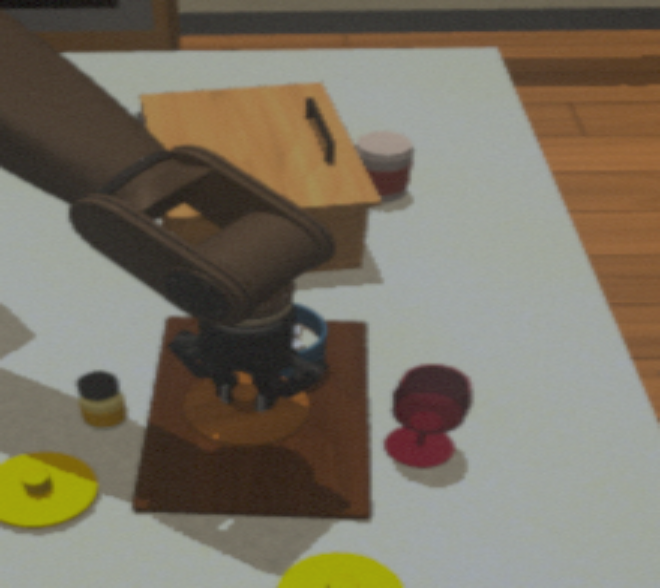

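The lid is held level, disc at (245,412) in the crop, centred on the tool and clear of the board. Now I'll carry it over the canister.

Emit:
play_rows:
  rows:
    - [0,0,0,0.007,-0.0015,0,10]
    - [0,0,0,0.015,-0.004,0,10]
    - [0,0,0,0.025,-0.006,0,10]
    - [0,0,0,0.03,-0.007,0,10]
    - [0,0,0,0.03,-0.007,0,10]
    - [0,0,0,0.03,-0.007,0,10]
    - [0,0,0,0.018,-0.004,0,10]
    - [0,0,0,0.009,-0.002,0,10]
    - [0,0,0,0.003,-0.001,0,10]
    - [0,0,0,0,0,0,10]
    - [0,0,0,0,0,0,10]
    - [0,0,0,0,0,0,10]

```text
time: 6.95
ee_pos: [0.5684, -0.1286, 0.1683]
orientation: [[0.402, 0.915, -0.0], [0.915, -0.402, -0.0], [-0.0, 0.0, -1.0]]
contact_force: [0.5, 0.3, -1.2]
grip_width: 0.294
grasp_force: 29.6
```

```bash
cat > m.py <<'E'
from h import *
for n in("top","side"):
    f=grab_frame(n); P=pts(f); s=sense(); tp=s["ee_pos"]
    B=P.reshape(-1,3); m=(np.linalg.norm(B[:,:2]-tp[:2],axis=1)<.075)
    for nm,a,b in(("disc",tp[2]-.026,tp[2]-.012),("rim",.085,.103)):
        D=B[m&(B[:,2]>a)&(B[:,2]<b)]
        if len(D)>5: print(n,nm,len(D),np.median(D[:,2]).round(4),cv2.minEnclosingCircle((D[:,:2]*1000).astype(np.float32)))
err(.568,-.127,tp[2])
E
python3 m.py
```

```text
top disc 136 0.1491 ((558.9259643554688, -123.22642517089844), 53.001949310302734)
side disc 641 0.1513 ((568.649169921875, -127.92322540283203), 55.99413299560547)
side rim 159 0.0956 ((568.4482421875, -131.75027465820312), 51.14554214477539)
tool shift [ 0.0012 -0.001  -0.    ] yaw_y -0.414 pos [ 0.5684 -0.1285  0.1683]
```

Emit:
play_rows:
  rows:
    - [0,0,0,0.001,-0.0008,0.005,10]
    - [0,0,0,0,0,0.01,10]
    - [0,0,0,0,0,0.008,10]
    - [0,0,0,0,0,0.004,10]
    - [0,0,0,0,0,0,10]
    - [0,0,0,0,0,0,10]
    - [0,0,0,0,0,0.004,10]
    - [0,0,0,0,0,0.004,10]
    - [0,0,0,0,0,0.003,10]
    - [0,0,0,0,0,0,10]
    - [0,0,0,0,0,0,10]

```text
time: 8.15
ee_pos: [0.5681, -0.1265, 0.1302]
orientation: [[0.401, 0.916, -0.0], [0.916, -0.401, 0.0], [-0.0, -0.0, -1.0]]
contact_force: [-0.2, -0.4, -2.4]
grip_width: 0.292
grasp_force: 29.6
```

```bash
python3 m.py
```

```text
top disc 61 0.1108 ((557.048095703125, -120.16497802734375), 51.90750503540039)
side disc 622 0.1132 ((567.8876953125, -126.33683013916016), 56.42053985595703)
side rim 122 0.093 ((568.292236328125, -143.708984375), 49.21780776977539)
tool shift [-0.0006 -0.0001 -0.    ] yaw_y -0.413 pos [ 0.5683 -0.1265  0.1305]
```

Emit:
play_rows:
  rows:
    - [0,0,0,-0.0003,0,0.002,10]
    - [0,0,0,0,0,0.002,10]
    - [0,0,0,0,0,0.0015,10]
    - [0,0,0,0,0,0.001,10]
    - [0,0,0,0,0,0,10]
    - [0,0,0,0,0,0,10]
    - [0,0,0,0,0,0,10]

```text
time: 8.95
ee_pos: [0.5681, -0.1268, 0.1238]
orientation: [[0.401, 0.916, 0.0], [0.916, -0.401, -0.0], [0.0, 0.0, -1.0]]
contact_force: [0.1, 0.4, -0.5]
grip_width: 0.291
grasp_force: 29.5
```

Emit:
play_rows:
  rows:
    - [0,0,0,0,0,0.0005,10]
    - [0,0,0,0,0,0,10]
    - [0,0,0,0,0,0,35]
    - [0,0,0,0,0,0,50]
    - [0,0,0,0,0,0,70]
    - [0,0,0,0,0,0,85]
    - [0,0,0,0,0,0,85]
    - [0,0,0,0,0,-0.005,85]
    - [0,0,0,0,0,-0.02,85]
    - [0,0,0,0,0,-0.035,85]
    - [0,0,0,0,0,-0.035,85]
    - [0,0,0,0,0,-0.025,85]

```text
time: 10.15
ee_pos: [0.5688, -0.127, 0.2466]
orientation: [[0.401, 0.916, 0.003], [0.916, -0.401, -0.001], [0.0, 0.004, -1.0]]
contact_force: [-0.1, 0.4, -0.4]
grip_width: 0.845
grasp_force: 0.0
```

```bash
cat > c.py <<'E'
from h import *
for n in("top","side"):
    f=grab_frame(n); P=pts(f); B=P.reshape(-1,3); m=np.linalg.norm(B[:,:2]-[.568,-.127],axis=1)<.075
    for nm,a,b in(("disc",.097,.112),("knob",.125,.142)):
        D=B[m&(B[:,2]>a)&(B[:,2]<b)]
        if len(D)<5: continue
        print(n,nm,len(D),np.median(D[:,2]).round(4),np.round(cv2.minEnclosingCircle((D[:,:2]*1000).astype(np.float32))[0],1))
        if nm=="disc": print(" slope",np.linalg.lstsq(np.c_[D[:,:2],np.ones(len(D))],D[:,2],rcond=None)[0][:2].round(3))
cv2.imwrite("pics/c.png",f["img"])
err(.630,.230,.25)
E
python3 c.py
```

```text
top disc 276 0.1041 [ 567.7 -126.2]
 slope [-0.012  0.007]
side disc 778 0.1068 [ 568.6 -127. ]
 slope [-0.002  0.011]
side knob 62 0.1358 [ 568.2 -126.7]
tool shift [ 0.3515 -0.0889 -0.0016] yaw_y -0.413 pos [ 0.5704 -0.1277  0.2492]
```

View pics/c.png

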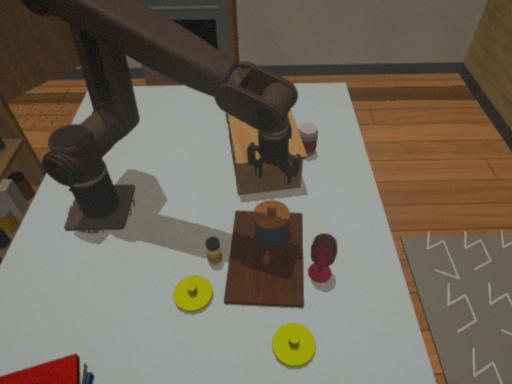

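The side view shows the lid seated on the canister at (271,213). Its disc top is at 0.104–0.107 m, centred within 1 mm and level. The bin handle is next.

Emit:
play_rows:
  rows:
    - [0,0,-0.06,0.039,-0.01,0,85]
    - [0,0,-0.06,0.0395,-0.0075,0,85]
    - [0,0,-0.06,0.04,-0.005,0,85]
    - [0,0,-0.06,0.04,-0.003,0,85]
    - [0,0,-0.06,0.04,0,0,85]
    - [0,0,-0.06,0.04,0.002,0,85]
    - [0,0,-0.06,0.04,0.0045,0,85]
    - [0,0,-0.06,0.04,0.007,0,85]
    - [0,0,-0.067,0.039,0.009,0,85]
    - [0,0,0,0,0,0,85]
    - [0,0,0,0,0,0,85]
    - [0,0,0,0,0,0,85]

```text
time: 11.45
ee_pos: [0.627, 0.2292, 0.2423]
orientation: [[-0.133, 0.991, -0.002], [0.991, 0.133, -0.001], [-0.001, -0.002, -1.0]]
contact_force: [-0.6, 0.4, -0.5]
grip_width: 0.85
grasp_force: 0.0
```

```bash
python3 - <<'E'
from h import *
err(.630,.230,.182); print(sense()["joints"])
f=grab_frame("side"); P=pts(f); B=P[80:200,220:320].reshape(-1,3)
H=B[(B[:,2]>.175)&(B[:,2]<.205)&(B[:,0]>.55)]; print(len(H),H[:,1].min(),H[:,1].max(),H[:,0].mean())
E
```

```text
tool shift [0.0004 0.0032 0.0603] yaw_y 0.133 pos [0.627  0.2292 0.2423]
[ 1.98903901e-01  2.73395201e-01  1.59808229e+00 -5.02252036e-04
  1.27183976e+00  6.61154668e-02]
84 0.1643190451604057 0.2927002988520999 0.6326666322667491
```

Emit:
play_rows:
  rows:
    - [0,0,0,0,0.002,0.01,60]
    - [0,0,0,0,0.001,0.02,60]
    - [0,0,0,0,0,0.015,60]
    - [0,0,0,0,0,0.01,60]
    - [0,0,0,0,0,0.005,60]
    - [0,0,0,0,0,0,60]
    - [0,0,0,0,0,0,60]
    - [0,0,0,0,0,0,60]
    - [0,0,0,0,0,0,60]

```text
time: 12.4
ee_pos: [0.6308, 0.2307, 0.1843]
orientation: [[-0.134, 0.991, 0.002], [0.991, 0.134, 0.0], [0.0, 0.002, -1.0]]
contact_force: [1.3, -0.5, 0.0]
grip_width: 0.6
grasp_force: 0.0
```

Emit:
play_rows:
  rows:
    - [0,0,0,0,0,0,30]
    - [0,0,0,0,0,0,0]
    - [0,0,0,0,0,0,0]
    - [0,0,0,0,0,0,0]
    - [0,0,0,0,0,0,0]
    - [0,0,0,0,0,0,0]
    - [0,0,0,0,0,0,0]
    - [0,0,0,0,0,0,0]
  squeeze: 40

```text
time: 13.2
ee_pos: [0.632, 0.2308, 0.1839]
orientation: [[-0.133, 0.991, 0.005], [0.991, 0.133, 0.001], [0.0, 0.005, -1.0]]
contact_force: [5.5, 1.9, -1.2]
grip_width: 0.098
grasp_force: 38.9
```

```bash
python3 -c "
from h import *
err(.630,.230,.182)"
```

```text
tool shift [-0.0005 -0.0021  0.0019] yaw_y 0.134 pos [0.632  0.2308 0.1839]
```

```bash
cat > arc.py <<'E'
import numpy as np,sys
k=.45
def pose(t):
    a=k*t;c,s=np.cos(t),np.sin(t); return np.array([.195*c-.047*s+.005*np.sin(a),.195*s+.047*c-.005*np.cos(a)]),a
def rows(t0,t1,n):
    T=np.linspace(t0,t1,n+1)
    for i in range(n):
        p,a=pose(T[i]);q,b=pose(T[i+1]);d=q-p
        print(f"[{-(b-a):.4f}, 0, 0, 0, {d@[np.cos(a),np.sin(a)]:.4f}, {d@[np.sin(a),-np.cos(a)]:.4f}, 0],")
rows(0,.873,24)
E
python3 arc.py
```

```text
[-0.0164, 0, 0, 0, -0.0018, -0.0071, 0],
[-0.0164, 0, 0, 0, -0.0019, -0.0070, 0],
[-0.0164, 0, 0, 0, -0.0020, -0.0070, 0],
[-0.0164, 0, 0, 0, -0.0022, -0.0069, 0],
[-0.0164, 0, 0, 0, -0.0023, -0.0069, 0],
[-0.0164, 0, 0, 0, -0.0025, -0.0068, 0],
[-0.0164, 0, 0, 0, -0.0026, -0.0068, 0],
[-0.0164, 0, 0, 0, -0.0027, -0.0067, 0],
[-0.0164, 0, 0, 0, -0.0029, -0.0067, 0],
[-0.0164, 0, 0, 0, -0.0030, -0.0066, 0],
[-0.0164, 0, 0, 0, -0.0031, -0.0066, 0],
[-0.0164, 0, 0, 0, -0.0033, -0.0065, 0],
[-0.0164, 0, 0, 0, -0.0034, -0.0064, 0],
[-0.0164, 0, 0, 0, -0.0035, -0.0064, 0],
[-0.0164, 0, 0, 0, -0.0036, -0.0063, 0],
[-0.0164, 0, 0, 0, -0.0038, -0.0062, 0],
[-0.0164, 0, 0, 0, -0.0039, -0.0061, 0],
[-0.0164, 0, 0, 0, -0.0040, -0.0060, 0],
[-0.0164, 0, 0, 0, -0.0041, -0.0060, 0],
[-0.0164, 0, 0, 0, -0.0042, -0.0059, 0],
[-0.0164, 0, 0, 0, -0.0044, -0.0058, 0],
[-0.0164, 0, 0, 0, -0.0045, -0.0057, 0],
[-0.0164, 0, 0, 0, -0.0046, -0.0056, 0],
[-0.0164, 0, 0, 0, -0.0047, -0.0055, 0],
```

Emit:
play_rows:
  rows:
    - [-0.016,0,0,0,-0.0018,-0.007,0]
    - [-0.016,0,0,0,-0.0019,-0.007,0]
    - [-0.016,0,0,0,-0.002,-0.007,0]
    - [-0.016,0,0,0,-0.0022,-0.007,0]
    - [-0.016,0,0,0,-0.0023,-0.007,0]
    - [-0.016,0,0,0,-0.0025,-0.007,0]
    - [0,0,0,0,0,0,0]
    - [0,0,0,0,0,0,0]

```text
time: 14.0
ee_pos: [0.6175, 0.2288, 0.2255]
orientation: [[-0.134, 0.986, 0.1], [0.991, 0.133, 0.014], [0.0, 0.101, -0.995]]
contact_force: [6.2, 1.1, -1.3]
grip_width: 0.099
grasp_force: 39.3
```

```bash
cat > l.py <<'E'
from h import *
b=np.array([.991,.1334,0])
f=grab_frame("side"); P=pts(f); B=P.reshape(-1,3)
hin=np.array([.437,.204,.14])
d=B-hin; u=d@b; v=d@[-.1334,.991,0]; w=d[:,2]
m=(abs(v)<.17)&(v<-.07)&(u>.02)&(u<.26)&(w>.0)
# lid top face: wood-coloured points; angle by robust fit
hs=cv2.cvtColor(f["img"],cv2.COLOR_BGR2HSV).reshape(-1,3); m&=(hs[:,1]>70)&(hs[:,0]<25)&(hs[:,2]>90)
print(m.sum()); 
if m.sum()>30:
    L=cv2.fitLine(np.c_[u[m],w[m]].astype(np.float32),cv2.DIST_HUBER,0,.003,.01).ravel(); print("lid angle deg",np.degrees(np.arctan(L[1]/L[0])))
s=sense(); O=np.array(s["orientation"]); p=s["ee_pos"]-.005*O[:,2]-hin
print("bar u,w",p@b,p[2],"r",np.hypot(p@b,p[2]),"angle from bar",np.degrees(np.arctan2(p[2],p@b)-np.arctan2(.047,.195)),"tilt",np.degrees(np.arcsin(O[2,1])),s["contact_force"].round(1),s["grip_width"],s["time"])
cv2.imwrite("pics/l%d.png"%(s["time"]*10),f["img"])
E
python3 l.py
```

```text
1251
lid angle deg 12.726515
bar u,w 0.18177696840423752 0.09031025224101707 r 0.20297489475812347 angle from bar 12.86777485153949 tilt 5.764847157334585 [ 6.1  1.4 -1. ] 0.09919086834123764 14.05
```

Works as planned, at 12.8° by both measures. Continuing the arc.

Emit:
play_rows:
  rows:
    - [-0.016,0,0,0,-0.0026,-0.0068,0]
    - [-0.016,0,0,0,-0.0027,-0.0067,0]
    - [-0.016,0,0,0,-0.0029,-0.0067,0]
    - [-0.016,0,0,0,-0.003,-0.0066,0]
    - [-0.016,0,0,0,-0.0031,-0.0066,0]
    - [-0.016,0,0,0,-0.0033,-0.0065,0]
    - [-0.016,0,0,0,-0.0034,-0.0064,0]
    - [-0.016,0,0,0,-0.0035,-0.0064,0]
    - [-0.016,0,0,0,-0.0036,-0.0063,0]
    - [0,0,0,0,0,0,0]
    - [0,0,0,0,0,0,0]

```text
time: 15.15
ee_pos: [0.5804, 0.2237, 0.2792]
orientation: [[-0.133, 0.962, 0.238], [0.991, 0.13, 0.032], [0.0, 0.241, -0.971]]
contact_force: [5.4, 0.7, 1.3]
grip_width: 0.096
grasp_force: 39.5
```

```bash
python3 l.py
```

```text
1134
lid angle deg 31.11674
bar u,w 0.1436552848372576 0.14394074332795692 r 0.2033612019326164 angle from bar 31.50558518699674 tilt 13.915357725337778 [ 5.2 -0.2  1.4] 0.10274451634502013 15.2
```

Emit:
play_rows:
  rows:
    - [-0.016,0,0,0,-0.0038,-0.0062,0]
    - [-0.016,0,0,0,-0.0039,-0.0061,0]
    - [-0.016,0,0,0,-0.004,-0.006,0]
    - [-0.016,0,0,0,-0.0041,-0.006,0]
    - [-0.016,0,0,0,-0.0042,-0.0059,0]
    - [-0.016,0,0,0,-0.0044,-0.0058,0]
    - [-0.016,0,0,0,-0.0045,-0.0057,0]
    - [-0.016,0,0,0,-0.0046,-0.0056,0]
    - [-0.016,0,0,0,-0.0047,-0.0055,0]
    - [0,0,0,0,0,0,0]
    - [0,0,0,0,0,0,0]
    - [0,0,0,0,0,0,0]

```text
time: 16.4
ee_pos: [0.5284, 0.2166, 0.318]
orientation: [[-0.133, 0.918, 0.373], [0.991, 0.124, 0.05], [-0.0, 0.377, -0.926]]
contact_force: [4.0, -0.4, 3.8]
grip_width: 0.095
grasp_force: 39.5
```

```bash
python3 l.py; python3 c.py | grep -v tool
```

```text
948
lid angle deg 50.202988
bar u,w 0.09047337321585858 0.18259571678647946 r 0.20378083091847538 angle from bar 50.09100648458442 tilt 22.120688008599902 [ 5.3 -1.6  5. ] 0.09877880552206318 16.45
top disc 1356 0.1042 [ 566.5 -126. ]
 slope [0.004 0.001]
top knob 85 0.1339 [ 566.6 -125.9]
side disc 771 0.1066 [ 567.5 -125.9]
 slope [0.003 0.008]
side knob 64 0.1364 [ 569.5 -126.5]
```

```bash
ls pics
```

```text
c.png
crop.png
l140.png
l152.png
l164.png
lift.png
side.png
top.png
```

The lid is at 50°. I'll let it settle, then take a last look.

Emit:
play_rows:
  rows:
    - [0,0,0,0,0,0,0]
    - [0,0,0,0,0,0,0]
    - [0,0,0,0,0,0,0]
    - [0,0,0,0,0,0,0]
    - [0,0,0,0,0,0,0]

```text
time: 17.05
ee_pos: [0.5286, 0.2166, 0.3179]
orientation: [[-0.133, 0.918, 0.373], [0.991, 0.124, 0.05], [-0.0, 0.376, -0.926]]
contact_force: [5.1, -0.7, 3.9]
grip_width: 0.097
grasp_force: 39.5
```

```bash
python3 l.py; ls pics/l1*; cp $(ls -t pics/l1*|head -1) pics/final.png
```

```text
948
lid angle deg 50.06443
bar u,w 0.09055877255209623 0.18251332050093522 r 0.20374494704512158 angle from bar 50.059200420870205 tilt 22.111656386976303 [ 4.5 -1.2  4. ] 0.0980778630327876 17.1
pics/l140.png
pics/l152.png
pics/l164.png
pics/l171.png
```

View pics/final.png

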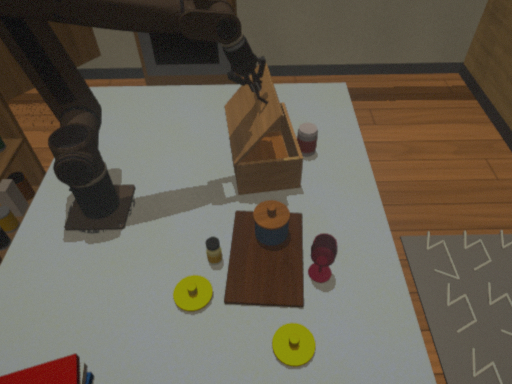

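The final view shows the bin lid held open by the gripper at (260,85), and the canister with its lid seated at (271,215). The glass (321,255), jar (213,248) and tin (308,138) stand where they were.

```bash
python3 -c "
from bench import sign_off
print(sign_off())"
```

```text
the job is handed in; nothing more can be done
None
```

The bamboo lid is seated level on the blue canister and let go, the arm is holding the bin lid steady at about 50°, nothing else looked disturbed in the last camera view, and the job is handed in; the hand-in gave no verdict.

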